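Seat the adapter plate and hold the index plunger open

TASK

Lower the aluminium adapter plate gently over the two locating pins of the yellow tray carriage until it rests flush on the carriage, and let go of it. Then pull the carriage's red sprung index plunger fully back, so that its pin is clear of the seat hole, and keep holding it back with the gripper: finish while still holding it, so that the instrument can draw the carriage in, and leave the bottle, the tip box and the white cover where they are.

Things in the scene. Friction and masses are not known exactly. Their poses are not given: they have to be found in the camera images.
- plate_rib (a point): Grip point in the black upright rib of the loose adapter plate: on the plate's centre line, 40 mm above its underside (28 mm above the plate's top face, 17 mm below the rib's top); z up, x along the plate's long side. The rib is 56 mm long (x), 14 mm thick (y) and stands 45 mm above the top face.
- plate: Loose aluminium adapter plate (250 to 490 g) lying flat on the bench: 120 (x) x 80 (y) x 12 mm without the rib; origin at the centre of its underside. Two 11 mm through holes at x, y = (+45, +26) and (-45, -26) mm, diagonally opposite (a half turn fits as well). Small dark dots on top are decoration.
- nest (a point): Centre of the flat yellow carriage top (fixed; 155 along x, 110 along y, 60 mm above the bench), z up. Steel pins, 8 mm in diameter, at x, y = (+45, +26) and (-45, -26) mm, 17 mm high, the top 8 mm tapering to 3 mm diameter. Seated, the plate's underside centre is here, its long side along this x (either way round), and plate_rib is 40 mm above. Its grey foot is 200 x 150 mm.
- knob (a point): Centre of the red round knob, 24 mm in diameter, 26 mm long, moving with the plunger; level axis along its y, 45 mm above the bench, 122 mm from the carriage's centre at rest, on its -y side (axes as nest's). Pull along -y, away from the carriage. Towards the carriage: a 10 mm neck, 20 mm long, then a bracket 40 mm wide, 60 mm high. Only bench below and beside the knob.
- plunger (a joint): Travel of the sprung index plunger in m: 0 = pin home in the seat hole in the carriage's flank (8 mm deep), 0.016 = fully back against its stop. The spring pulls it home with about 3 N at 0 and 7 N fully back; let go, it snaps home.
- bottle: Bystander, loose: amber bottle with blue cap, 60 mm in diameter, 115 mm high; origin at the centre of its underside.
- tip_box: Bystander, loose: blue tip box with white top, 110 (x) x 75 (y) x 57 mm; origin at the centre of its underside.
- cover: Bystander, loose: flat white plate cover, 127 (x) x 85 (y) x 11 mm; origin at the centre of its underside.
There are look-alikes about, which are no part of the job. What is shaped like the plate but green or turquoise is not meant.

How it is judged:
By the outcome, as a careful person would: the job done as asked, in the order asked, and still so for the second after the job is handed in, while the arm keeps its last pose, push and grip.
It also fails if it takes over 51 s, if anything falls off the work surface, if the arm or the gripper's body presses on something with over 40 N, if the wrist force passes 120 N, or if a joint passes its speed limit or range.

ROBOT

A 6-joint arm with a two-finger parallel gripper is mounted at the origin on the work surface. World frame = base frame: x ahead of the robot, y to its left, z up, the work surface at z = 0. Lengths are in mm, angles in rad, forces in N, time in s.
With the tool pointing down it reaches from about 400 to 925 mm from the base axis. Payload 12.5 kg.
Tool frame: the origin (TCP) lies at the very end of the fingers, on their centre line; the grasp point (between the pads) lies 19 mm behind it; z points along the fingers, y is the direction in which the jaws open and shut (so a half turn about z gives the same grasp; the last joint's range is limited). The gripper opens to 95 mm and grips with 3 to 60 N. Pads are 20 mm wide; open, the fingers measure 119 mm over their backs; the gripper's body (75 mm by 180 mm) begins 59 mm behind the grasp point.
Start: joints at [-1.292, 0.491, 1.559, -0, 1.092, -0.106], TCP at [234.632, -579.305, 214.661] pointing down, gripper open.
Joint ranges: [-3.1, 3.1], [-0.84, 2.19], [0.05, 2.79], [-1.13, 4.28], [0.06, 2.93], [-2.69, 2.69]. Speed limits (rad/s): [2.22, 2.22, 2.79, 3.14, 3.14, 3.14].

INTERFACE

Orientations are given as [roll, pitch, yaw] about the fixed x, y, z axes, in that order (R = Rz(yaw) Ry(pitch) Rx(roll)).
In Python, from cell import env gives the robot as it stands.
- The arm moves only by the shell command python3 -m pendant 'ROWS'. ROWS is JSON, a list that holds one entry, the list of rows, each a list of 5 numbers: the opening, from 0 (shut) to 1 (fully open), then the shift along the tool's x, y, z in m, then the turn about the tool's z in rad. A call has exactly 8 rows; each row is the pose to reach, as a shift and turn from the pose commanded when the call began, along the tool's axes at that moment; what a row does not reach only later rows make up. A row lasts 1/10 s, in which the tool goes at most 50 mm and 8.59 degrees, less where a joint would pass 70% of its speed; a pose out of reach is approached as far as the arm can. A call with a gripper value outside its range is refused whole. The fingers move at their own pace and stop on an object; the grip force is fixed at half the most. Time passes only in rows, so rows that repeat a pose let the fingers close, or fill a call up. It gives the time, the measured TCP pose, the force and the opening at its end, in the units of the state.
- env.state(): the state, without advancing time (a new reading comes with each control period).
- env.read_camera(name): name is "side" or "top" or "wrist"; returns a dict with "image" (400x640x3 uint8, blue, green, red), "range_z" (400x640 float32, mm along the optical axis (not along the pixel's ray), 0 where there is no reading), "fx", "fy", "cx", "cy" (pixels), "dist" ([k1, k2, p1, p2, k3] as OpenCV has them; the pictures are not rectified), "rvec" (rotation vector, rad) and "tvec" (3), from world to camera coordinates, as OpenCV has them; the wrist camera has in their place "tool_from_camera" (4x4, takes a point from camera to tool coordinates, whose origin is the TCP and whose axes are the flange's). Camera axes: x right, y down, z forward; pixel columns grow to the right and rows downward; lengths in mm; the calibration is good to about 2 mm. A picture is of the moment at which its call begins: read the wrist's pose just before it.
- env.job_done(): hands the job in, once; it reports no verdict.
The state is a dict: "t": time; "joints": joint angles; "qvel": joint speeds; "tau": joint torques, N m; "eef_pos": TCP position; "tcp_rot": TCP orientation; "ft_force": force on the tool from outside, world axes, zero at the start; "moment": the same for the moment, N m; "opening": opening from 0.0 (shut) to 1.0 (fully open).
Only numpy, scipy, OpenCV 4.12 (cv2) and the standard library are available. Lean on these libraries where they do the work, as an engineer would, in place of code of your own. Each camera call takes 0.05 s, during which the arm holds its last target. There are 200 camera calls.

## Working session

There is one attempt and no reset: what is moved stays moved. The work goes in short steps, Python scripts to look and compute and a shell command to move; the robot and the scene stay as the last step left them, time stands still between calls to the robot, and variables do not carry over. Pictures are saved under pics/ and viewed, about 8 in all and at most 12, crops included, and the job is handed in when it is done.

```bash
ls; mkdir -p pics; cat > h.py <<'E'
import numpy as np, cv2
from scipy.spatial.transform import Rotation as R
from cell import env
def cam(n):
    s=env.state(); c=env.read_camera(n); c['s']=s
    K=np.array([[c['fx'],0,c['cx']],[0,c['fy'],c['cy']],[0,0,1.]]); c['K']=K
    if n=='wrist':
        T=np.eye(4); T[:3,:3]=R.from_euler('xyz',s['tcp_rot']).as_matrix(); T[:3,3]=s['eef_pos']
        c['W']=T@np.array(c['tool_from_camera'])
    else:
        T=np.eye(4); T[:3,:3]=cv2.Rodrigues(np.array(c['rvec'],float))[0]; T[:3,3]=np.array(c['tvec']).ravel()
        c['W']=np.linalg.inv(T)
    return c
def cloud(c):
    h,w=c['range_z'].shape
    u,v=np.meshgrid(np.arange(w),np.arange(h))
    p=cv2.undistortPoints(np.stack([u,v],-1).reshape(-1,1,2).astype(np.float64),c['K'],np.array(c['dist'],float)).reshape(h,w,2)
    z=c['range_z'].astype(float)
    P=np.stack([p[...,0]*z,p[...,1]*z,z],-1)@c['W'][:3,:3].T+c['W'][:3,3]
    P[z<=0]=np.nan
    return P
def pix(c,uv,zw):
    "pixels -> world points on plane z=zw"
    p=cv2.undistortPoints(np.array(uv,float).reshape(-1,1,2),c['K'],np.array(c['dist'],float)).reshape(-1,2)
    d=np.c_[p,np.ones(len(p))]@c['W'][:3,:3].T; o=c['W'][:3,3]
    return o+d*((zw-o[2])/d[:,2])[:,None]
def proj(c,P):
    M=np.linalg.inv(c['W'])
    return cv2.projectPoints(np.array(P,float).reshape(-1,1,3),cv2.Rodrigues(M[:3,:3])[0],M[:3,3],c['K'],np.array(c['dist'],float))[0].reshape(-1,2)
E
python3 - <<'E'
from h import *
s=env.state();print(s)
for n in('top','side'):
    c=cam(n);cv2.imwrite(f'pics/{n}0.png',c['image']);print(n,c['W'].round(2))
E
```

```text
pics
{'t': 0.0, 'joints': array([-1.29160386e+00,  4.91558571e-01,  1.55944188e+00, -1.01532735e-05,
        1.09167391e+00, -1.05614209e-01]), 'qvel': array([ 7.20637722e-04, -1.94606983e-03,  6.60326421e-04, -2.45936017e-03,
        4.40406834e-04,  7.33159136e-05]), 'tau': array([-3.41326857e-03, -6.12652016e+01, -2.58184719e+01,  6.91384356e-02,
        4.81949409e-02, -1.41122696e-04]), 'eef_pos': array([ 234.55830945, -579.06439671,  214.06496255]), 'tcp_rot': array([-3.14051602e+00, -1.05076799e-04,  3.84811302e-01]), 'ft_force': array([ 0.2812154 , -0.01021653,  0.66651237]), 'moment': array([0.02531291, 0.02277741, 0.02774623]), 'opening': 1.0006221830076747}
top [[ 2.00000e-02 -9.90000e-01  1.10000e-01  4.62680e+02]
 [-1.00000e+00 -2.00000e-02 -1.00000e-02  3.30000e-01]
 [ 1.00000e-02 -1.10000e-01 -9.90000e-01  1.07258e+03]
 [ 0.00000e+00  0.00000e+00  0.00000e+00  1.00000e+00]]
side [[-9.7000e-01 -1.4000e-01  1.7000e-01  3.8268e+02]
 [-2.2000e-01  5.9000e-01 -7.8000e-01  8.0678e+02]
 [ 1.0000e-02 -8.0000e-01 -6.1000e-01  7.1635e+02]
 [ 0.0000e+00  0.0000e+00  0.0000e+00  1.0000e+00]]
```

View pics/top0.png

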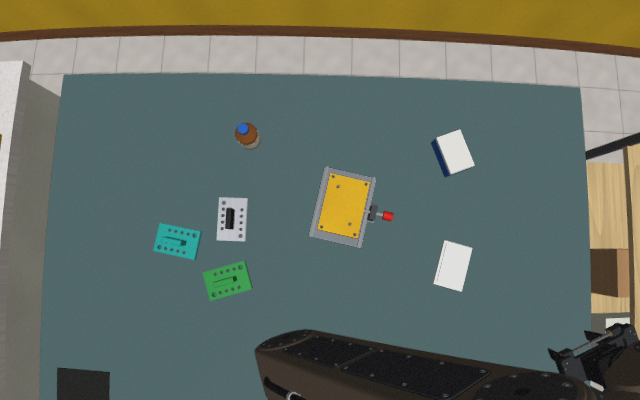

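View pics/side0.png

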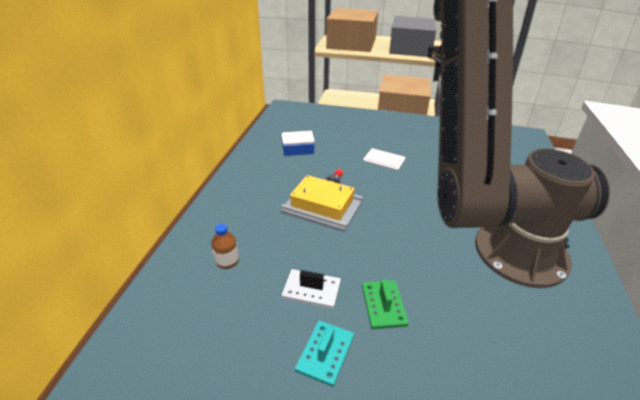

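The top view shows the aluminium plate at (232,219), the carriage at (343,206), the knob at (388,216), the bottle at (247,135), the tip box at (453,153) and the cover at (453,266). The look-alikes are green (227,281) and turquoise (177,241). The side view agrees.

```bash
python3 - <<'E'
from h import *
c=cam('top');P=cloud(c);hsv=cv2.cvtColor(c['image'],cv2.COLOR_BGR2HSV).astype(int);H,S,V=hsv[...,0],hsv[...,1],hsv[...,2]
def box(n,m,win,zr):
    u0,u1,v0,v1=win; M=np.zeros_like(m);M[v0:v1,u0:u1]=m[v0:v1,u0:u1]
    M&=(P[...,2]>zr[0])&(P[...,2]<zr[1])
    q=P[M]; r=cv2.minAreaRect(q[:,:2].astype(np.float32));print(n,len(q),'z',np.median(q[:,2]).round(1),'med',np.median(q,0).round(1),'rect',r)
    k=np.argwhere(M)[:,::-1].astype(np.float32)
    b=cv2.boxPoints(cv2.minAreaRect(k)); w=pix(c,b,np.median(q[:,2])); print('   pixrect ctr',w.mean(0).round(1),'sides',[(np.linalg.norm(w[i]-w[i-1]).round(1),np.degrees(np.arctan2(*(w[i]-w[i-1])[1::-1])).round(2)) for i in(1,2)])
box('plate',(S<60)&(V>120),(205,260,190,250),(-5,30))
box('rib',(V<60),(220,245,200,235),(30,70))
box('yellow',(S>150)&(H>15)&(H<35),(300,390,160,250),(45,75))
box('knob',(S>150)&((H<8)|(H>172)),(370,405,200,230),(20,70))
E
```

```text
plate 1073 z 12.0 med [517.7 239.1  12. ] rect ((519.4017333984375, 247.87571716308594), (124.1353988647461, 85.65645599365234), 0.11601361632347107)
   pixrect ctr [519.2 245.2  12. ] sides [(np.float64(123.3), np.float64(-0.55)), (np.float64(83.4), np.float64(-92.01))]
rib 141 z 56.2 med [517.9 240.8  56.2] rect ((517.3070678710938, 243.6095733642578), (13.935840606689453, 51.623817443847656), 89.70974731445312)
   pixrect ctr [517.  240.6  56.2] sides [(np.float64(18.8), np.float64(-88.59)), (np.float64(50.6), np.float64(-177.39))]
yellow 2319 z 59.8 med [558.2 -61.2  59.8] rect ((559.3311157226562, -61.93474578857422), (109.97329711914062, 153.84112548828125), 78.24327850341797)
   pixrect ctr [559.1 -61.5  59.8] sides [(np.float64(154.0), np.float64(-11.62)), (np.float64(110.2), np.float64(-101.71))]
knob 81 z 54.0 med [ 533.5 -179.7   54. ] rect ((534.4483642578125, -180.32858276367188), (25.709930419921875, 22.256898880004883), 79.07814025878906)
   pixrect ctr [ 534.  -180.3   54. ] sides [(np.float64(22.2), np.float64(-13.61)), (np.float64(26.0), np.float64(-102.73))]
```

```bash
cat >> h.py <<'E'
def to(x,y,z,yaw):
    s=env.state(); M=R.from_euler('xyz',s['tcp_rot'])
    d=M.inv().apply(np.array([x,y,z])-s['eef_pos'])/1000
    print('t',round(s['t'],2),'pos',s['eef_pos'].round(1),'rot',s['tcp_rot'].round(4),'shift',d.round(4),'turn',round((s['tcp_rot'][2]-yaw+np.pi)%(2*np.pi)-np.pi,4))
E
python3 - <<'E'
from h import *
to(480,-230,230,-.204)
c=cam('wrist');print(np.array(c['tool_from_camera']).round(3))
E
```

```text
t 0.15 pos [ 234.6 -579.1  214.2] rot [-3.1409e+00 -1.0000e-04  3.8480e-01] shift [ 0.3585 -0.2315 -0.0156] turn 0.5888
[[ 0.00000e+00 -9.61000e-01 -2.75000e-01  7.81010e+01]
 [ 1.00000e+00  0.00000e+00  1.00000e-03 -1.07200e+00]
 [-1.00000e-03 -2.75000e-01  9.61000e-01 -1.71109e+02]
 [ 0.00000e+00  0.00000e+00  0.00000e+00  1.00000e+00]]
```

```bash
python3 -m pendant '[[[1,0.044,-0.028,-0.002,0.07],[1,0.088,-0.056,-0.004,0.14],[1,0.132,-0.084,-0.006,0.21],[1,0.176,-0.112,-0.008,0.28],[1,0.22,-0.14,-0.01,0.35],[1,0.264,-0.168,-0.012,0.42],[1,0.308,-0.196,-0.014,0.49],[1,0.35,-0.22,-0.016,0.56]]]'; python3 -c "
from h import *
to(555,-62,260,-.204)"
```

```text
t: 1.0
eef_pos: [468.9, -253.0, 230.3]
tcp_rot: [3.141, -0.0, -0.178]
ft_force: [1.1, -1.6, 0.0]
opening: 1.001
t 1.0 pos [ 468.9 -253.   230.3] rot [ 3.1414e+00 -1.0000e-04 -1.7820e-01] shift [ 0.0509 -0.2033 -0.0298] turn 0.0258
```

```bash
python3 -m pendant '[[[1,0.01,-0.04,-0.006,0.005],[1,0.02,-0.08,-0.012,0.01],[1,0.03,-0.12,-0.018,0.015],[1,0.04,-0.16,-0.024,0.02],[1,0.051,-0.203,-0.03,0.026],[1,0.051,-0.203,-0.03,0.026],[1,0.051,-0.203,-0.03,0.026],[1,0.051,-0.203,-0.03,0.026]]]'; python3 -c "
from h import *
c=cam('wrist');cv2.imwrite('pics/nest.png',c['image'])
import pickle;pickle.dump(c,open('nest.pkl','wb'))
to(518,244,230,-.02)"
```

```text
t: 1.8
eef_pos: [553.3, -64.5, 259.8]
tcp_rot: [3.141, 0.001, -0.202]
ft_force: [0.7, 0.3, -0.0]
opening: 0.999
t 1.85 pos [553.3 -64.8 259.9] rot [ 3.1414e+00  5.0000e-04 -2.0230e-01] shift [-0.0966 -0.2954  0.0298] turn -0.1823
```

View pics/nest.png

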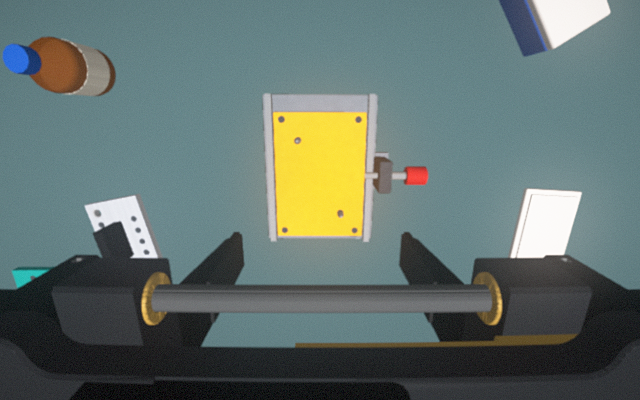

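The wrist view shows the yellow top, with corners near (275,111), (366,111), (364,239) and (277,239). The pins are at (297,140) and (340,213), and the knob at (416,176). I'll measure the nest from these and move on to the plate.

```bash
cat >> h.py <<'E'
def rect(c,M,z):
    cs,_=cv2.findContours(M.astype(np.uint8),cv2.RETR_EXTERNAL,cv2.CHAIN_APPROX_NONE); k=max(cs,key=cv2.contourArea)
    w=pix(c,k.reshape(-1,2),z)[:,:2].astype(np.float32); return cv2.minAreaRect(w)
E
python3 - <<'E'
from h import *
import pickle;c=pickle.load(open('nest.pkl','rb'));P=cloud(c)
hsv=cv2.cvtColor(c['image'],cv2.COLOR_BGR2HSV).astype(int);H,S,V=hsv[...,0],hsv[...,1],hsv[...,2]
M=(S>150)&(H>15)&(H<35);M[:, :250]=0;M[:,390:]=0;M[260:]=0
print('z',np.nanmedian(P[M],0));print(rect(c,M,60))
M2=(S>150)&((H<8)|(H>172));M2[:,:390]=0;M2[:, 440:]=0;q=P[M2];print('knob med',np.nanmedian(q,0),rect(c,M2,52))
# pins: non-yellow blobs inside
for u,v in((297,140),(340,213)):
    w=~M[v-9:v+10,u-9:u+10]; yy,xx=np.nonzero(w); uv=np.array([[xx.mean()+u-9,yy.mean()+v-9]])
    print(len(xx),uv,[pix(c,uv,z).round(1) for z in(60,68,77)])
E
python3 -m pendant '[[[1,-0.012,-0.037,0.004,-0.023],[1,-0.024,-0.074,0.008,-0.046],[1,-0.036,-0.111,0.011,-0.069],[1,-0.048,-0.148,0.015,-0.092],[1,-0.06,-0.185,0.019,-0.115],[1,-0.073,-0.222,0.022,-0.138],[1,-0.085,-0.259,0.026,-0.16],[1,-0.096,-0.295,0.03,-0.182]]]'
python3 - <<'E'
from h import *
to(518,244,230,-.02)
c=cam('wrist');cv2.imwrite('pics/plate.png',c['image'])
import pickle;pickle.dump(c,open('plate.pkl','wb'))
E
```

```text
z [565.48085886 -63.57374805  60.98393702]
((559.2470092773438, -62.786895751953125), (109.88874053955078, 153.38772583007812), 78.25012969970703)
knob med [ 536.54200198 -181.31071488   56.39993647] ((535.0145263671875, -181.708251953125), (28.580474853515625, 21.736530303955078), 78.62191009521484)
36 [[297.19444444 140.05555556]] [array([[608. , -45.7,  60. ]]), array([[608.5, -46.4,  68. ]]), array([[609. , -47.2,  77. ]])]
38 [[340.26315789 213.57894737]] [array([[507.3, -79.1,  60. ]]), array([[510. , -79.1,  68. ]]), array([[512.9, -79.1,  77. ]])]
t: 2.65
eef_pos: [518.5, 244.7, 229.9]
tcp_rot: [3.141, -0.0, -0.02]
ft_force: [0.3, -0.1, -0.2]
opening: 0.999
t 2.65 pos [518.5 244.7 229.9] rot [ 3.1415e+00 -1.0000e-04 -2.0100e-02] shift [-0.0005  0.0007 -0.0001] turn -0.0001
```

View pics/plate.png

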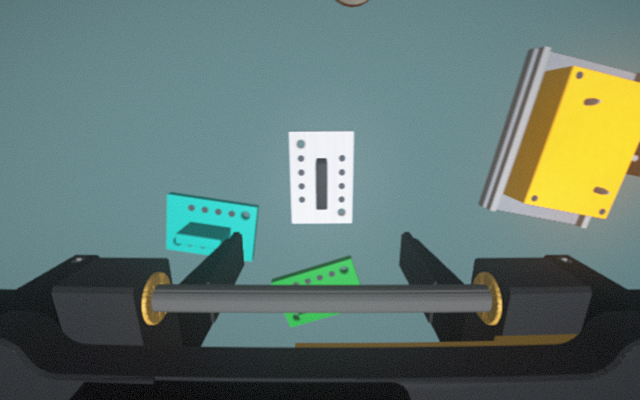

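The plate's corners are near (289,132), (353,131), (352,223) and (291,223). Its holes are at (300,144) and (341,212), on the diagonal that matches the pins, and the rib is at (321,183).

```bash
python3 - <<'E'
from h import *
import pickle;c=pickle.load(open('plate.pkl','rb'));P=cloud(c)
hsv=cv2.cvtColor(c['image'],cv2.COLOR_BGR2HSV).astype(int);H,S,V=hsv[...,0],hsv[...,1],hsv[...,2]
w=np.zeros(S.shape,bool);w[120:235,275:365]=1
M=(S<40)&(V>150)&w
print(np.nanmedian(P[M],0));print('plate',rect(c,M,12))
B=(V<70)&w&(P[...,2]>45);print('rib',B.sum(),rect(c,B,57),np.nanmedian(P[B],0))
hs=[]
for u,v in((300,144),(341,212)):
    yy,xx=np.nonzero(~M[v-7:v+8,u-7:u+8]); uv=[[xx.mean()+u-7,yy.mean()+v-7]];hs.append(pix(c,uv,12)[0])
hs=np.array(hs);d=hs[0]-hs[1];print(hs.round(1),'mid',hs.mean(0),'len',np.linalg.norm(d),'yaw',np.arctan2(d[1],d[0])-np.arctan2(52,90))
E
```

```text
[523.82501371 244.91093207  12.97707898]
plate ((517.9888916015625, 245.46343994140625), (83.16036224365234, 121.63516235351562), 89.41069030761719)Traceback (most recent call last):
  File "<stdin>", line 7, in <module>
  File "h.py", line 35, in rect
    cs,_=cv2.findContours(M.astype(np.uint8),cv2.RETR_EXTERNAL,cv2.CHAIN_APPROX_NONE); k=max(cs,key=cv2.contourArea)
                                                                                         ~~~^^^^^^^^^^^^^^^^^^^^^^^^
ValueError: max() iterable argument is empty
```

```bash
python3 -m pendant '[[[1,-0.0005,0,0.045,-0.01],[1,-0.0005,0,0.09,-0.01],[1,-0.0005,0,0.13,-0.01],[1,-0.0005,0,0.165,-0.01],[1,-0.0005,0,0.19,-0.01],[1,-0.0005,0,0.202,-0.01],[1,-0.0005,0,0.207,-0.01],[1,-0.0005,0,0.207,-0.01]]]'; python3 -m pendant '[[[0.6,0,0,0,0],[0.4,0,0,0,0],[0.3,0,0,0,0],[0.2,0,0,0,0],[0.1,0,0,0,0],[0,0,0,0,0],[0,0,0,0,0],[0,0,0,0,0]]]'
```

```text
t: 3.5
eef_pos: [518.5, 243.9, 23.3]
tcp_rot: [3.142, -0.0, -0.01]
ft_force: [0.6, 0.4, 0.5]
opening: 1.002
t: 4.3
eef_pos: [518.1, 244.3, 23.0]
tcp_rot: [3.141, 0.0, -0.009]
ft_force: [-0.6, 0.9, -0.2]
opening: 0.383
```

```bash
python3 -m pendant '[[[0,0,0,0,0],[0,0,0,0,0],[0,0,0,0,0],[0,0,0,0,0],[0,0,0,0,0],[0,0,0,0,0],[0,0,0,0,0],[0,0,0,0,0]]]';python3 -m pendant '[[[0,0,0,0,0],[0,0,0,0,0],[0,0,0,-0.01,0],[0,0,0,-0.03,0],[0,0,0,-0.06,0],[0,0,0,-0.1,0],[0,0,0,-0.14,0],[0,0,0,-0.17,0]]]'; python3 - <<'E'
from h import *
c=cam('wrist');cv2.imwrite('pics/held.png',c['image'])
import pickle;pickle.dump(c,open('held.pkl','wb'))
to(559,-62,190,-.205)
E
```

```text
t: 5.1
eef_pos: [518.1, 244.3, 23.0]
tcp_rot: [3.141, 0.0, -0.009]
ft_force: [-0.0, -1.5, 0.5]
opening: 0.149
t: 5.9
eef_pos: [518.0, 244.5, 196.0]
tcp_rot: [-3.141, -0.002, -0.009]
ft_force: [0.1, 0.4, -4.7]
opening: 0.144
t 5.95 pos [519.5 245.1 200.2] rot [-3.139  -0.0073 -0.009 ] shift [0.0422 0.3067 0.0097] turn 0.196
```

View pics/held.png

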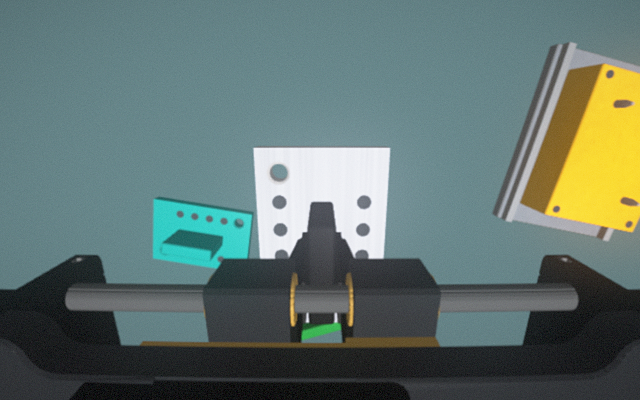

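The plate is held level, with its far edge at row 148 and the +x,+y hole at (279,173). Next I carry it over the nest.

```bash
python3 -m pendant '[[[0,0.003,0.02,0,0.015],[0,0.01,0.06,0,0.04],[0,0.016,0.105,0,0.07],[0,0.022,0.15,0,0.1],[0,0.028,0.195,0,0.13],[0,0.034,0.24,0,0.16],[0,0.04,0.28,0,0.185],[0,0.044,0.307,0,0.196]]]';python3 -m pendant '[[[0,0,0,0.01,0],[0,0,0,0.02,0],[0,0,0,0.03,0],[0,0,0,0.035,0],[0,0,0,0.035,0],[0,0,0,0.035,0],[0,0,0,0.035,0],[0,0,0,0.035,0]]]'; python3 - <<'E'
from h import *
to(559.2,-62.3,100,-.205)
c=cam('wrist');cv2.imwrite('pics/over.png',c['image'])
import pickle;pickle.dump(c,open('over.pkl','wb'))
s=env.state();print(s['ft_force'],s['opening'])
hsv=cv2.cvtColor(c['image'],cv2.COLOR_BGR2HSV).astype(int);S,V=hsv[...,1],hsv[...,2]
P=cloud(c);T=np.eye(4);T[:3,:3]=R.from_euler('xyz',s['tcp_rot']).as_matrix();T[:3,3]=s['eef_pos']
Q=(P-T[:3,3])@T[:3,:3]
M=(S<45)&(V>150);M[258:]=0;M[:,:235]=0;M[:,410:]=0;M&=(abs(Q[...,2]-9)<8)
q=Q[M];A=np.c_[q[:,:2],np.ones(len(q))];k=np.linalg.lstsq(A,q[:,2],rcond=None)[0];print('plane in tool',k,len(q))
uv=np.argwhere(M)[:,::-1]
print('uv range',uv.min(0),uv.max(0))
zt=np.median(q[:,2]); print('med z',zt,'x max',np.percentile(q[:,0],[99,100]),'y',np.percentile(q[:,1],[0,1,50,99,100]))
n=(~M[140:190,255:300])
cc=cv2.connectedComponentsWithStats(n.astype(np.uint8));print(cc[2],cc[3]+[255,140])
E
```

```text
t: 6.75
eef_pos: [559.0, -65.5, 193.0]
tcp_rot: [3.141, 0.0, -0.208]
ft_force: [-0.2, 0.3, -3.5]
opening: 0.146
t: 7.55
eef_pos: [559.4, -62.9, 158.5]
tcp_rot: [3.141, -0.001, -0.205]
ft_force: [0.5, 1.0, -4.7]
opening: 0.146
t 7.55 pos [559.4 -62.9 158.5] rot [ 3.1415e+00 -7.0000e-04 -2.0490e-01] shift [-0.0004 -0.0006  0.0585] turn 0.0001
[-0.22774637 -0.25448159 -4.50488669] 0.14391243873536877
plane in tool [ 2.43025045e-03 -1.18430193e-03  9.90250823e+00] 11356
uv range [254 147] [389 257]
med z 9.943500218197844 x max [59.68633786 59.89757887] y [-41.03639394 -40.2416312    0.64362906  38.60093936  39.42452199]
[[   0    7   45   43 1678]
 [   0    0   45    8  316]
 [   1   17    1    1    1]
 [  26   20    1    1    1]
 [  15   24   18   17  243]
 [   8   30    1    1    1]
 [   0   40    1   10   10]] [[276.88736591 167.36293206]
 [277.05379747 143.01265823]
 [256.         157.        ]
 [281.         160.        ]
 [278.74074074 171.87654321]
 [263.         170.        ]
 [255.         184.5       ]]
```

View pics/over.png

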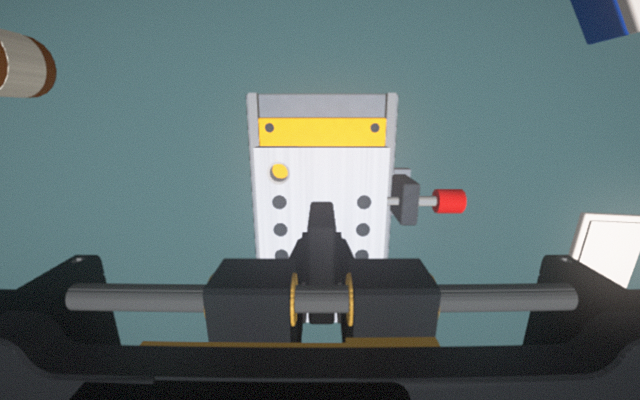

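The plate is level in the hand and sits above the carriage, with yellow showing through its hole at (279,172). I'll lower it to just above the pin tips and compare the hole with the pin.

```bash
python3 -m pendant '[[[0,0,-0.0005,0.01,0],[0,0,-0.0005,0.02,0],[0,0,-0.0005,0.03,0],[0,0,-0.0005,0.04,0],[0,0,-0.0005,0.048,0],[0,0,-0.0005,0.05,0],[0,0,-0.0005,0.05,0],[0,0,-0.0005,0.05,0]]]'; python3 - <<'E'
from h import *
to(559.2,-62.3,100,-.205)
c=cam('wrist');import pickle;pickle.dump(c,open('low.pkl','wb'))
a=cv2.resize(c['image'][85:215,240:460],None,fx=3.6,fy=3.6,interpolation=cv2.INTER_CUBIC)
s=env.state()
# predicted hole centre / pin (tip) pixels
T=c['W']@np.linalg.inv(np.array(c['tool_from_camera']))
tp=lambda p:(T[:3,:3]@np.array(p)+T[:3,3])
hole=tp([45,-26,9.9]); y=-.205;x_=np.array([np.cos(y),np.sin(y)]);y_=np.array([-np.sin(y),np.cos(y)])
pin=np.r_[np.array([559.2,-62.3])+45*x_+26*y_,77]
print('hole',hole.round(1),'pin',pin.round(1),proj(c,[hole,pin]))
cv2.imwrite('pics/low.png',a)
E
```

```text
t: 8.4
eef_pos: [559.6, -62.6, 108.3]
tcp_rot: [3.142, -0.001, -0.205]
ft_force: [-0.2, 0.5, -3.1]
opening: 0.151
t 8.4 pos [559.6 -62.6 108.3] rot [ 3.1415e+00 -5.0000e-04 -2.0520e-01] shift [-0.0004 -0.0002  0.0083] turn -0.0002
hole [608.9 -46.3  98.4] pin [608.6 -46.   77. ] [[279.28194765 172.42484415]
 [283.16663619 167.35663308]]
```

View pics/low.png

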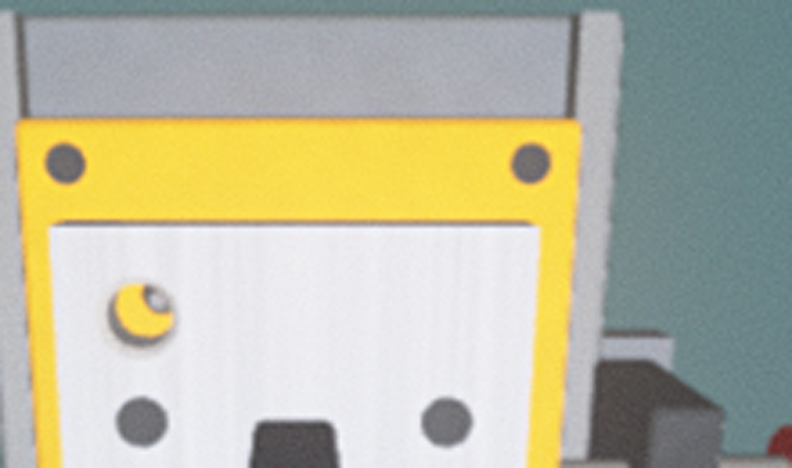

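The pin tip shows in the hole within about 0.5 mm of where I predicted it: (283.1,166.7) against (283.2,167.4). The hole matches its prediction too, so they are aligned. Lowering gently.

```bash
python3 -m pendant '[[[0,0,0,0.003,0],[0,0,0,0.006,0],[0,0,0,0.009,0],[0,0,0,0.011,0],[0,0,0,0.013,0],[0,0,0,0.015,0],[0,0,0,0.017,0],[0,0,0,0.018,0]]]';python3 -m pendant '[[[0,0,0,0.001,0],[0,0,0,0.002,0],[0,0,0,0.003,0],[0,0,0,0.004,0],[0,0,0,0.005,0],[0,0,0,0.006,0],[0,0,0,0.006,0],[0,0,0,0.006,0]]]'
```

```text
t: 9.25
eef_pos: [559.3, -62.5, 89.9]
tcp_rot: [3.142, 0.0, -0.205]
ft_force: [-0.1, 0.3, -3.7]
opening: 0.145
t: 10.05
eef_pos: [559.4, -62.6, 84.0]
tcp_rot: [3.141, 0.0, -0.205]
ft_force: [-0.5, 0.3, -3.8]
opening: 0.146
```

```bash
python3 -m pendant '[[[0,0,0,0.0003,0],[0,0,0,0.0006,0],[0,0,0,0.0009,0],[0,0,0,0.0012,0],[0,0,0,0.0012,0],[0,0,0,0.0012,0],[0,0,0,0.0012,0],[0,0,0,0.0012,0]]]'
```

```text
t: 10.85
eef_pos: [559.4, -62.6, 83.0]
tcp_rot: [3.141, -0.0, -0.205]
ft_force: [-1.9, -0.4, 1.0]
opening: 0.146
```

```bash
python3 -m pendant '[[[0,0,0,0.0002,0],[0,0,0,0.0004,0],[0,0,0,0.0004,0],[0,0,0,0.0004,0],[0,0,0,0.0004,0],[0,0,0,0.0004,0],[0,0,0,0.0004,0],[0,0,0,0.0004,0]]]'; python3 - <<'E'
from h import *
c=cam('side');s=env.state()
P=cloud(c);hsv=cv2.cvtColor(c['image'],cv2.COLOR_BGR2HSV).astype(int)
y=-.205;d=P-np.array([559.3,-62.4,0]);X=d[...,0]*np.cos(y)+d[...,1]*np.sin(y);Y=-d[...,0]*np.sin(y)+d[...,1]*np.cos(y)
M=(abs(X)<56)&(abs(Y)<37)&(P[...,2]>55)&(P[...,2]<90)&(hsv[...,1]<60)
q=np.c_[X[M],Y[M],np.ones(M.sum())];print(M.sum(),np.linalg.lstsq(q,P[M][:,2],rcond=None)[0],np.median(P[M][:,2]))
E
```

```text
t: 11.65
eef_pos: [559.4, -62.6, 83.0]
tcp_rot: [3.141, -0.0, -0.205]
ft_force: [-3.1, 0.6, 6.5]
opening: 0.145
503 [-2.18485211e-03  1.42943448e-03  7.28045073e+01] 71.51854563900667
```

The plate's top face is level at about 72 mm, so it is seated. Now I let go.

```bash
python3 -m pendant '[[[0,0,0,-0.0004,0],[0.3,0,0,-0.0004,0],[0.6,0,0,-0.0004,0],[0.7,0,0,-0.0004,0],[0.7,0,0,-0.0004,0],[0.7,0,0,-0.0004,0],[0.7,0,0,-0.0004,0],[0.7,0,0,-0.0004,0]]]'; python3 -m pendant '[[[0.7,0,0,-0.01,0],[0.7,0,0,-0.03,0],[0.7,0,0,-0.06,0],[0.7,0,0,-0.1,0],[0.7,0,0,-0.13,0],[0.7,0,0,-0.14,0],[0.7,0,0,-0.14,0],[0.7,0,0,-0.14,0]]]'; python3 - <<'E'
from h import *
y=-.205
k=np.array([559.2,-62.3])-122*np.array([-np.sin(y),np.cos(y)]);print(k)
to(k[0],k[1],180,y+np.pi/2);to(k[0],k[1],180,y-np.pi/2);print(env.state()['joints'])
c=cam('wrist');cv2.imwrite('pics/seat.png',c['image'])
P=cloud(c);hsv=cv2.cvtColor(c['image'],cv2.COLOR_BGR2HSV).astype(int)
d=P-np.array([559.3,-62.4,0]);X=d[...,0]*np.cos(y)+d[...,1]*np.sin(y);Y=-d[...,0]*np.sin(y)+d[...,1]*np.cos(y)
M=(abs(X)<56)&(abs(Y)<37)&(P[...,2]>55)&(P[...,2]<90)&(hsv[...,1]<60)
q=np.c_[X[M],Y[M],np.ones(M.sum())];print(M.sum(),np.linalg.lstsq(q,P[M][:,2],rcond=None)[0],np.median(P[M][:,2]))
E
```

```text
t: 12.5
eef_pos: [559.4, -62.6, 82.9]
tcp_rot: [3.142, -0.0, -0.205]
ft_force: [-0.3, -0.6, 0.6]
opening: 0.672
t: 13.3
eef_pos: [558.9, -62.4, 222.0]
tcp_rot: [3.142, 0.001, -0.205]
ft_force: [0.2, 0.4, 0.8]
opening: 0.698
[ 534.36480649 -181.74544011]
t 13.3 pos [558.9 -62.4 222. ] rot [ 3.1415e+00  1.3000e-03 -2.0520e-01] shift [0.0004 0.1218 0.042 ] turn -1.571
t 13.3 pos [558.9 -62.4 222. ] rot [ 3.1415e+00  1.3000e-03 -2.0520e-01] shift [0.0004 0.1218 0.042 ] turn 1.5706
[-2.28695073e-01  3.94723958e-01  1.70477360e+00 -8.57671225e-05
  1.04335334e+00  1.54733525e+00]
5990 [2.70946516e-03 5.39407189e-04 7.30213009e+01] 72.99741855200466
```

View pics/seat.png

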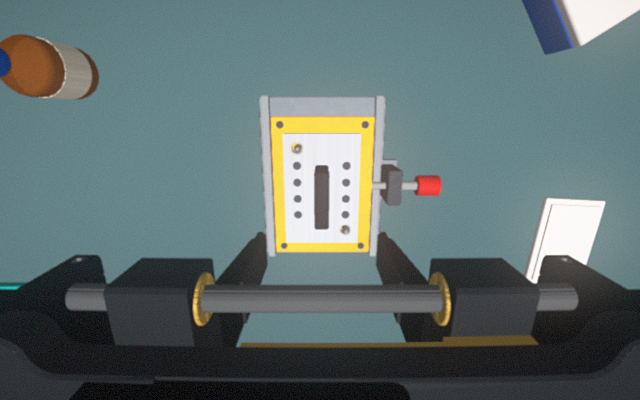

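Both pins show through the holes at (297,148) and (345,230), and the plate is flat on the carriage. The knob is at (428,186), so I move there next.

```bash
python3 -m pendant '[[[0.7,0,0.015,0,-0.14],[0.7,0,0.03,0,-0.28],[0.7,0,0.045,0,-0.42],[0.7,0,0.06,0,-0.56],[0.7,0,0.076,0,-0.7],[0.7,0,0.092,0,-0.84],[0.7,0,0.107,0,-0.98],[0.7,0,0.122,0,-1.12]]]'; python3 -m pendant '[[[0.7,0,0,0.01,-0.14],[0.7,0,0,0.02,-0.28],[0.7,0,0,0.03,-0.42],[0.7,0,0,0.042,-0.451],[0.7,0,0,0.06,-0.451],[0.7,0,0,0.08,-0.451],[0.7,0,0,0.08,-0.451],[0.7,0,0,0.08,-0.451]]]'; python3 - <<'E'
from h import *
y=-.205
to(534.4,-181.7,26,y+np.pi/2)
c=cam('wrist');cv2.imwrite('pics/knob.png',c['image'])
hsv=cv2.cvtColor(c['image'],cv2.COLOR_BGR2HSV).astype(int);H,S=hsv[...,0],hsv[...,1]
M=(S>150)&((H<8)|(H>172));P=cloud(c);q=P[M];print(M.sum(),np.nanmedian(q,0),np.nanmax(q,0),rect(c,M,48))
E
```

```text
t: 14.15
eef_pos: [533.9, -182.4, 221.2]
tcp_rot: [-3.139, 0.001, 0.92]
ft_force: [0.5, -0.7, 0.1]
opening: 0.699
t: 14.95
eef_pos: [534.2, -181.9, 142.2]
tcp_rot: [-3.14, -0.0, 1.366]
ft_force: [-0.2, -0.2, 1.2]
opening: 0.699
t 14.95 pos [ 534.2 -181.9  142.2] rot [-3.1396e+00 -4.0000e-04  1.3658e+00] shift [0.0002 0.0003 0.1162] turn -0.0
728 [ 533.86264103 -180.13576708   56.54059249] [ 610.10584723 -147.06169668  268.25667179] ((533.6301879882812, -182.8809051513672), (28.350263595581055, 21.893054962158203), 78.29003143310547)
```

View pics/knob.png

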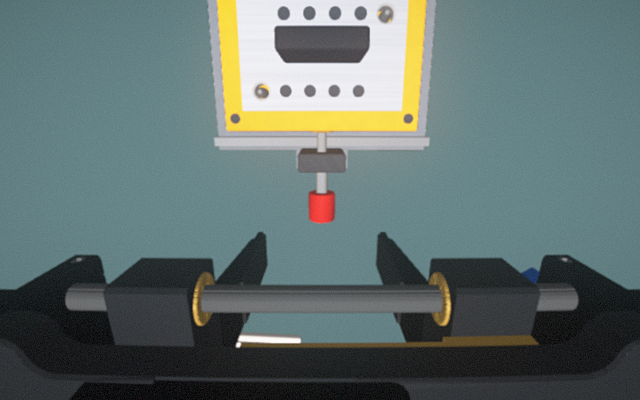

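The knob at (321,207) is centred between the fingers. Descend and grip.

```bash
python3 -m pendant '[[[0.7,0,0,0.03,0],[0.7,0,0,0.06,0],[0.7,0,0,0.085,0],[0.7,0,0,0.105,0],[0.7,0,0,0.114,0],[0.7,0,0,0.117,0],[0.7,0,0,0.117,0],[0.5,0,0,0.117,0]]]'; python3 -m pendant '[[[0,0,0,0,0],[0,0,0,0,0],[0,0,0,0,0],[0,0,0,0,0],[0,0,0,0,0],[0,0,0,0,0],[0,0,0,0,0],[0,0,0,0,0]]]';python3 -m pendant '[[[0,0,0,0,0],[0,0,0,0,0],[0,0,0,0,0],[0,0,0,0,0],[0,0,0,0,0],[0,0,0,0,0],[0,0,0,0,0],[0,0,0,0,0]]]'
```

```text
t: 15.8
eef_pos: [535.0, -182.2, 26.9]
tcp_rot: [3.14, 0.0, 1.366]
ft_force: [-0.9, 0.1, 0.2]
opening: 0.659
t: 16.6
eef_pos: [534.1, -181.9, 25.9]
tcp_rot: [-3.141, -0.0, 1.366]
ft_force: [-4.2, 0.0, 4.4]
opening: 0.249
t: 17.4
eef_pos: [534.1, -181.9, 25.8]
tcp_rot: [-3.141, -0.0, 1.366]
ft_force: [-4.7, 0.1, 5.0]
opening: 0.244
```

```bash
python3 -m pendant '[[[0,-0.002,0,0,0],[0,-0.004,0,0,0],[0,-0.006,0,0,0],[0,-0.008,0,0,0],[0,-0.01,0,0,0],[0,-0.012,0,0,0],[0,-0.013,0,0,0],[0,-0.013,0,0,0]]]'; python3 -m pendant '[[[0,-0.0005,0,0,0],[0,-0.001,0,0,0],[0,-0.0015,0,0,0],[0,-0.002,0,0,0],[0,-0.0025,0,0,0],[0,-0.0025,0,0,0],[0,-0.0025,0,0,0],[0,-0.0025,0,0,0]]]'
```

```text
t: 18.2
eef_pos: [531.6, -194.0, 25.9]
tcp_rot: [-3.141, -0.001, 1.366]
ft_force: [-3.1, 6.4, 4.4]
opening: 0.246
t: 19.0
eef_pos: [531.1, -196.3, 25.9]
tcp_rot: [-3.141, -0.001, 1.366]
ft_force: [-4.3, 7.9, 5.4]
opening: 0.245
```

```bash
python3 -m pendant '[[[0,-0.0005,0,0,0],[0,-0.001,0,0,0],[0,-0.0013,0,0,0],[0,-0.0013,0,0,0],[0,-0.0013,0,0,0],[0,-0.0013,0,0,0],[0,-0.0013,0,0,0],[0,-0.0013,0,0,0]]]'; python3 -m pendant '[[[0,-0.0004,0,0,0],[0,-0.0008,0,0,0],[0,-0.0008,0,0,0],[0,-0.0008,0,0,0],[0,-0.0008,0,0,0],[0,-0.0008,0,0,0],[0,-0.0008,0,0,0],[0,-0.0008,0,0,0]]]'
```

```text
t: 19.8
eef_pos: [530.9, -197.4, 25.9]
tcp_rot: [-3.141, -0.001, 1.366]
ft_force: [-2.6, 8.1, 5.6]
opening: 0.244
t: 20.6
eef_pos: [530.8, -197.7, 25.9]
tcp_rot: [-3.141, -0.002, 1.366]
ft_force: [-0.9, 12.0, 5.3]
opening: 0.246
```

The tool has travelled 16.1 mm, and the force has risen to 12 N, which means the plunger is at its stop. I'll check by eye.

```bash
python3 - <<'E'
from h import *
c=cam('wrist');a=c['image'];b=cam('side')['image']
im=np.hstack([cv2.resize(a,(480,300)),cv2.resize(b[110:260,230:430],(320,240))[:240].copy() if 0 else cv2.copyMakeBorder(cv2.resize(b[110:260,230:430],(320,240)),0,60,0,0,0)])
cv2.imwrite('pics/pull.png',im)
hsv=cv2.cvtColor(a,cv2.COLOR_BGR2HSV).astype(int);H,S=hsv[...,0],hsv[...,1]
M=(S>150)&((H<8)|(H>172));M[:,:290]=0;M[:,350:]=0
r=rect(c,M,52);print(M.sum(),r);u=np.array([.2036,.979]);
P=pix(c,np.argwhere(M)[:,::-1],50)[:,:2]-[559.2,-62.3];print('along y',np.percentile(P@u,[0,2,98,100]))
s=env.state();print(s['t'],s['ft_force'],s['eef_pos'])
E
```

```text
1789 ((531.5451049804688, -192.82986450195312), (26.529333114624023, 23.077049255371094), 78.27323913574219)
along y [-228.60131344 -147.26863782 -122.66706392 -120.9860658 ]
20.7 [-1.41637843 12.05850972  6.91048999] [ 530.84064986 -197.7239726    25.86615084]
```

View pics/pull.png

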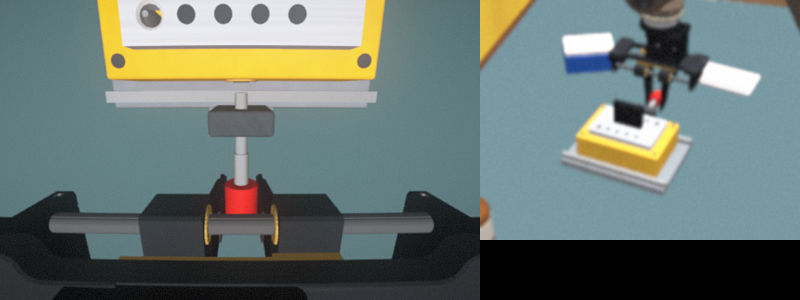

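The pin tip (240,93) is clear of the carriage flank (240,80), with a visible gap between them. The knob is held between the pads and the plate is still seated. Handing in.

```bash
python3 -c "
from h import *
print(env.job_done()); s=env.state(); print(s['t'],s['ft_force'],s['opening'],s['eef_pos'])"
```

```text
the job is handed in; nothing more can be done
None
the job is handed in; nothing more can be done
```

The adapter plate is on the carriage's two locating pins, and I let go of it. The gripper is still holding the red plunger knob fully back. I handed the job in at about 20.7 s of the 51 s allowed.

- **Plate:** both pins show through its holes. The top face is level at about 72–73 mm (72 expected), so it rests flush. The highest contact force I saw while lowering it was about 6.5 N.
- **Plunger:** the gripper moved back 16.1 mm and the pull force rose from about 8 N to 12 N with almost no further motion, so it is against its stop. The last wrist image shows the pin clear of the carriage, and the grip opening had not changed.
- **Bystanders:** the arm did not go near the bottle, the tip box or the white cover. I did not measure their positions again at the end.
- **One slight disagreement:** the last image put the knob's near edge 2–4 mm closer to the carriage than calculated. I put this down to the height assumed for that edge, because a slipping grip would not have raised the force.
- **After hand-in:** my last state reading came back empty because the job was already closed.

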